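Check the hand brake of the pattern-paper unwinder

ROBOT

A 6-joint arm with a two-finger parallel gripper is mounted at the origin on the work surface. World frame = base frame: x ahead of the robot, y to its left, z up, the work surface at z = 0. Lengths are in mm, angles in rad, forces in N, time in s.
With the tool pointing down it reaches from about 300 to 775 mm from the base axis. Payload 14.6 kg.
Tool frame: the origin (TCP) lies at the very end of the fingers, on their centre line; the grasp point (between the pads) lies 19 mm behind it; z points along the fingers, y is the line along which they close (so a half turn about z gives the same grasp; the last joint's range is limited). The gripper opens to 94 mm and grips with 3 to 60 N. Pads are 16 mm wide; open, the fingers measure 119 mm over their backs; the gripper's body (75 mm by 177 mm) begins 78 mm behind the grasp point.
Start: joints at [1.091, 0.3, 1.521, -0, 1.321, -0.067], TCP at [220.643, 503.792, 205.446] pointing down, gripper open.
Joint ranges: [-3.03, 3.03], [-0.79, 2.21], [0.23, 2.52], [-1.04, 4.18], [0, 3.07], [-2.55, 2.55]. Speed limits (rad/s): [2.22, 2.22, 2.57, 3.14, 3.14, 3.14].

INTERFACE

Orientations are given as [roll, pitch, yaw] about the fixed x, y, z axes, in that order (R = Rz(yaw) Ry(pitch) Rx(roll)).
In Python, from cell import manip gives the robot as it stands. The module is installed in compiled form; this text tells all that it offers.
- The arm moves only by the shell command python3 -m inch 'ROWS' [FORCE]. ROWS is JSON, a list of rows, each an object of numbers: "gripper": the opening, from 0 (shut) to 1 (fully open); "dx", "dy", "dz": the shift along the world's x, y, z in m; "wx", "wy", "wz": the turn, a rotation vector about the world's x, y, z in degrees. A call has exactly 5 rows; each row is the pose to reach, as a shift and turn from the pose commanded when the call began; what a row does not reach only later rows make up. A row lasts 1/12 s, in which the tool goes at most 41.7 mm and 7.16 degrees, less where a joint would pass 70% of its speed; a pose out of reach is approached as far as the arm can. A call with a gripper value outside its range is refused whole. The fingers move at their own pace and stop on an object; FORCE is the grip in N (left out, the last holds). Time passes only in rows, so rows that repeat a pose let the fingers close, or fill a call up. It gives the time, the measured TCP pose, the force, the opening and the grip force at its end, in the units of the state.
- manip.read_state(): the state, without advancing time (a new reading comes with each control period).
- manip.camera(name): name is "scene" or "top"; returns the picture (480x640x3 uint8, blue, green, red); there is no depth.
- manip.camera_info(name): a dict with "camera_matrix" (3x3 intrinsics, pixels), "D" ([k1, k2, p1, p2, k3] as OpenCV has them; the pictures are not rectified), "R" (3x3) and "t" (3): a world point X has camera coordinates R X + t. Camera axes: x right, y down, z forward; pixel columns grow to the right and rows downward; lengths in mm; the calibration is good to about 2 mm. A picture is of the moment at which its call begins. camera_info takes no time and is no camera call.
- manip.sign_off(): hands the job in; it is judged then, once.
The state is a dict: "clock": time; "joints": joint angles; "qd": joint speeds; "effort": joint torques, N m; "eef_pos": TCP position; "eef_rot": TCP orientation; "wrist_force": force on the tool from outside, world axes, zero at the start; "moment": the same for the moment, N m; "finger_gap": finger opening in mm; "finger_force": force on a finger pad.
Only numpy, scipy, OpenCV 4.12 (cv2) and the standard library are available. Lean on these libraries where they do the work, as an engineer would, in place of code of your own. Each camera call takes 0.05 s, during which the arm holds its last target. There are 200 camera calls.

TASK

Check the hand brake on the paper unwinder: push the red lever in towards the black bar with the outside of the fingers until it stops short of the bar, keep it there for about a second, and let it spring right back out. Then push it in to its stop a second time, and finish while still holding it there so that the gap can be measured. Press firmly without forcing the lever, push only on its outer side (do not grip it), and keep off the bar and leave everything else on the table where it is.

Things in the scene. Friction and masses are not known exactly. Their poses are not given: they have to be found in the camera images.
- unwinder: Grey paper unwinder fixed to the table, base 260 x 400 mm, cheeks 195 mm high, white roll 100 mm across along its y axis. Origin: centre of its underside; x from the bar side to the roll side (away from the robot), z up. The lever's vertical pin is at (-105, 130) mm here, 175 mm up. In front of the lever (-x) the space above 120 mm is free.
- bar: Black rubber-covered round bar, 30 mm thick, running along the unwinder's y axis at 175 mm height and 60 mm in front of the unwinder's centre. Origin: its middle; y along the bar. The lever's pin is carried by a dark perch, 197 mm high at most, next to the bar. Not to be touched.
- lever_angle (a joint): Angle of the brake lever, rad: 0 = sprung out (rest), 0.30 = at its stop, the blade parallel to the bar and 24 mm clear of it. A spring pushes it out: at press it takes 2.6 N to start and 8 N to reach the stop, which is hard. Load it with no more than 40 N.
- press (a point): Point on the red lever blade, upright strip 24 mm high, 12 mm thick, from 5 to 175 mm from the pin. The point lies on its outer face (away from the bar), at half height (175 mm above the table), 120 mm from the pin: a good place to press. Turns with the lever: x from the outer face towards the bar, y along the blade to the pin. At rest turned -0.30 rad about z from the unwinder; the point moves 36 mm to the stop.
- lever: The whole hand lever (same part as press and lever_angle). Origin: on its hinge pin, at half height, 175 mm above the table; axes as press. Its inner face, towards the bar, is bare metal 120 mm long: not to be touched.
- jar: Glass jar with blue cap, 54 mm across, 115 mm high, standing on the table beyond the lever's tip. Origin: centre of its underside. Leave alone.
- weight: Dark steel pattern weight with a knob, 68 mm across, 56 mm high, on the table before the lever. Origin: centre of its underside. Leave alone.
- spool: Green thread spool, 34 mm across, 52 mm high, upright on the table before the lever. Origin: centre of its underside. Leave alone.
- awl: Awl with wooden handle, lying, 170 mm long, 24 mm thick. Origin: underside, near the ferrule. Leave alone.
- notcher: Steel pattern notcher (pliers), lying, 165 mm long, 18 mm thick. Origin: underside. Leave alone.
- tape: Yellow round tape measure, 64 mm across, 25 mm high, lying flat. Origin: centre of its underside. Leave alone.
- cutter: Black and blue rotary cutter, lying, 165 mm long, 18 mm thick. Origin: underside. Leave alone.

How it is judged:
By the outcome, as a careful person would: the job done as asked, in the order asked, and still so for the second after the job is handed in, while the arm keeps its last pose, push and grip.
It also fails if it takes over 45 s, if anything falls off the work surface, if the arm or the gripper's body presses on something with over 40 N, if the wrist force passes 120 N, or if a joint passes its speed limit or range.

## Working session

There is one attempt and no reset: what is moved stays moved. The work goes in short steps, Python scripts to look and compute and a shell command to move; the robot and the scene stay as the last step left them, time stands still between calls to the robot, and variables do not carry over. Pictures are saved under pics/ and viewed, at most 10 in all, crops included, and the job is handed in when it is done.

```bash
mkdir -p pics; python3 - <<'E'
from cell import manip
import cv2,numpy as np
for n in("scene","top"):
    im=manip.camera(n); cv2.imwrite(f"pics/{n}0.png",im); np.save(f"{n}0.npy",im)
    i=manip.camera_info(n); print(n,i)
print(manip.read_state())
E
```

```text
scene {'camera_matrix': array([[460.02021663,   0.        , 317.91896904],
       [  0.        , 460.02021663, 238.78983551],
       [  0.        ,   0.        ,   1.        ]]), 'D': array([-0.02491124,  0.        ,  0.        ,  0.        ,  0.        ]), 'R': array([[-0.20139884,  0.97948371,  0.00708326],
       [ 0.78233578,  0.16520475, -0.60054818],
       [-0.58939735, -0.11540823, -0.7995572 ]]), 't': array([ 117.66063573, -359.20929582, 1713.06152765])}
top {'camera_matrix': array([[550.42454565,   0.        , 322.4530863 ],
       [  0.        , 550.42454565, 239.91289232],
       [  0.        ,   0.        ,   1.        ]]), 'D': array([-0.05463877,  0.        ,  0.        ,  0.        ,  0.        ]), 'R': array([[ 0.02437233, -0.99969224, -0.00462783],
       [-0.978779  , -0.0229198 , -0.20363287],
       [ 0.20346413,  0.00949263, -0.97903638]]), 't': array([  -3.3224033 ,  554.50051078, 1273.99473353])}
{'clock': 0.1, 'joints': array([ 1.09136816e+00,  3.00403870e-01,  1.52151329e+00, -3.01642827e-05,
        1.32070859e+00, -6.66027259e-02]), 'qd': array([ 0.00045287, -0.00163344, -0.00213663, -0.00254093,  0.00082428,
       -0.00041331]), 'effort': array([ 1.62058379e-03, -5.32639682e+01, -3.53288591e+01,  7.09515531e-02,
        2.34733050e-02, -8.37524823e-06]), 'eef_pos': array([220.56147728, 503.57981453, 204.95188595]), 'eef_rot': array([-3.14055990e+00, -3.96031962e-05,  2.72877467e+00]), 'wrist_force': array([0.61279601, 0.52124296, 0.74310729]), 'moment': array([ 0.02339228,  0.00396113, -0.00687082]), 'finger_force': 0.0, 'finger_gap': 93.64672630988524}
```

View pics/scene0.png

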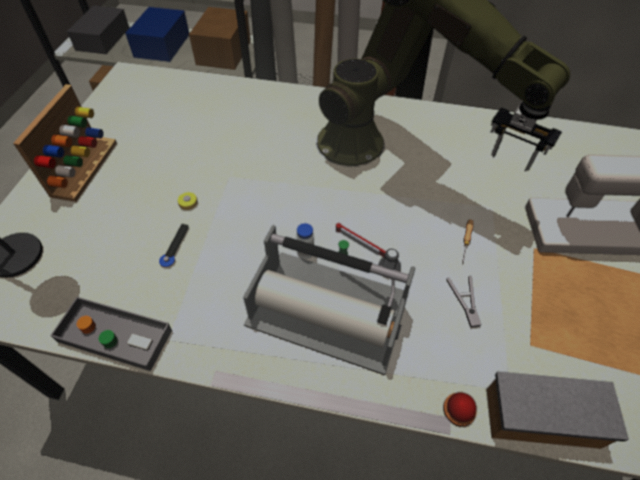

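View pics/top0.png

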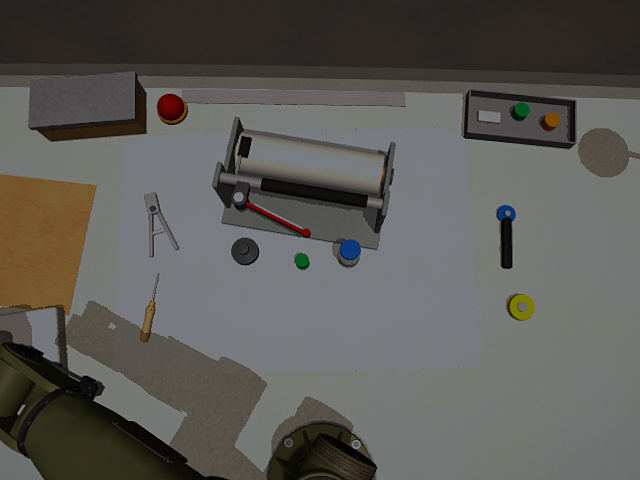

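The scene view shows the lever's red blade running from (338,226) to (385,252) with the weight, spool and jar behind it. In the top view, the perch is at (240,197), the blade tip at (306,233), the weight at (245,251), the spool at (302,261), the jar at (349,250), and the bar runs from (215,178) to (382,204).

```bash
cat > h.py <<'E'
import cv2,numpy as np
from cell import manip
def ray(n,p):
    i=manip.camera_info(n);R,t=i["R"],i["t"]
    u=cv2.undistortPoints(np.array(p,float).reshape(-1,1,2),i["camera_matrix"],i["D"]).reshape(-1,2)
    return -R.T@t,np.c_[u,np.ones(len(u))]@R
def plane(n,p,z):
    C,d=ray(n,p); return C+d*((z-C[2])/d[:,2])[:,None]
def tri(p,q):
    C,d=ray("top",p);E,e=ray("scene",q);out=[]
    for a,b in zip(d,e):
        s=np.linalg.lstsq(np.c_[a,-b],E-C,rcond=None)[0]; x,y=C+s[0]*a,E+s[1]*b
        out.append([*((x+y)/2),np.linalg.norm(x-y)])
    return np.array(out)
def red(im):
    m=cv2.inRange(cv2.cvtColor(im,cv2.COLOR_BGR2HSV),(0,140,60),(6,255,255))|cv2.inRange(cv2.cvtColor(im,cv2.COLOR_BGR2HSV),(174,140,60),(180,255,255))
    return m
def lever(im,box):
    x0,y0,x1,y1=box; m=np.zeros(im.shape[:2],np.uint8); m[y0:y1,x0:x1]=red(im)[y0:y1,x0:x1]
    return np.argwhere(m)[:,::-1]
E
python3 - <<'E'
from h import *
np.set_printoptions(precision=1,suppress=True)
t=np.load("top0.npy");s=np.load("scene0.npy")
for n,im,b in(("top",t,(225,185,330,250)),("scene",s,(320,210,420,270))):
    P=lever(im,b);r=cv2.minAreaRect(P.astype(np.float32));print(n,len(P),r)
    print(cv2.boxPoints(r)); 
    if n=="top":
        for c in range(P[:,0].min(),P[:,0].max()+1,6):
            y=P[P[:,0]==c][:,1]
            if len(y): print(c,y.min(),y.max(),plane(n,[(c,y.min()),(c,y.max())],187)[:,:2].ravel())
print("C",ray("top",[(0,0)])[0],ray("scene",[(0,0)])[0])
# black sleeve in top
g=t.max(2); m=np.zeros_like(g);m[165:215,258:372]=(g[165:215,258:372]<40)*255
k,l,st,ce=cv2.connectedComponentsWithStats(m);j=1+st[1:,4].argmax();P=np.argwhere(l==j)[:,::-1]
r=cv2.minAreaRect(P.astype(np.float32));print("bar",r);print(plane("top",cv2.boxPoints(r),180))
print("weight,spool,jar",plane("top",[(245,244)],56),plane("top",[(302,261)],52),plane("top",[(349,247)],115))
def crop(im,b,f,n): 
    x0,y0,x1,y1=b; cv2.imwrite(n,cv2.resize(im[y0:y1,x0:x1],None,fx=f,fy=f,interpolation=cv2.INTER_CUBIC))
a=cv2.resize(t[150:290,200:400],(800,560),interpolation=cv2.INTER_CUBIC);cv2.imwrite("pics/c1.png",cv2.convertScaleAbs(a,alpha=1.6))
E
```

```text
top 267 ((277.4000244140625, 217.70001220703125), (71.10696411132812, 7.155416965484619), 26.56505012512207)
[[244.  205. ]
 [247.2 198.6]
 [310.8 230.4]
 [307.6 236.8]]
245 203 204 [606.8 182.  604.5 181.9]
251 204 207 [604.8 168.6 597.9 168.2]
257 207 210 [598.2 155.  591.4 154.6]
263 210 213 [591.7 141.4 584.9 141. ]
269 213 216 [585.2 127.8 578.4 127.5]
275 216 219 [578.7 114.3 571.9 114. ]
281 219 222 [572.2 100.8 565.4 100.6]
287 222 225 [565.7  87.4 559.   87.1]
293 225 228 [559.3  74.  552.5  73.7]
299 228 231 [552.8  60.6 546.1  60.4]
305 229 235 [550.9  47.4 537.5  47. ]
scene 25 ((360.7122802734375, 238.11795043945312), (54.19775390625, 3.5937578678131104), 29.05460548400879)
[[336.2 226.5]
 [337.9 223.4]
 [385.3 249.7]
 [383.5 252.8]]
C [ 283.6   -2.7 1360.2] [1314.4  141.8 1153.1]
bar ((313.8243408203125, 192.05404663085938), (107.51693725585938, 13.64511489868164), 9.462321281433105)
[[639.7 151.9 180. ]
 [671.3 148.3 180. ]
 [635.4 -90.2 180. ]
 [604.2 -85.4 180. ]]
weight,spool,jar [[540.1 197.1  56. ]] [[502.4  58.   52. ]] [[527.1 -52.2 115. ]]
```

View pics/c1.png

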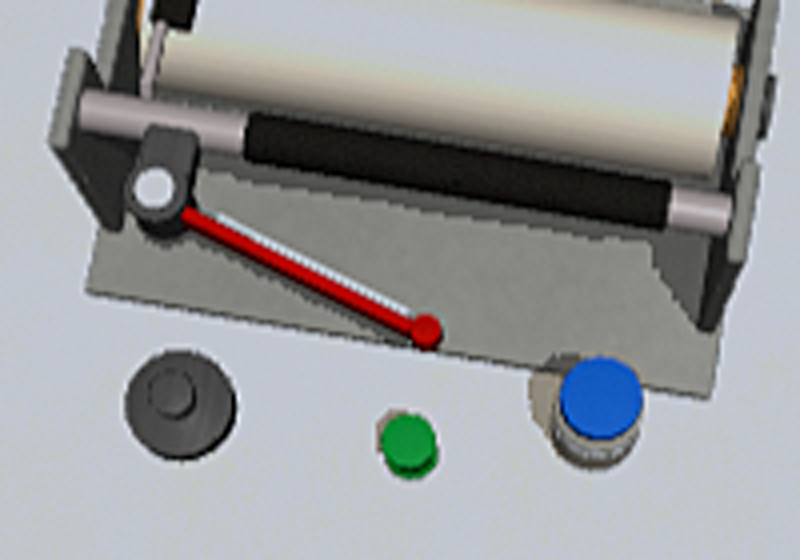

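The crop shows the perch pin at about pixel (238,197) and the blade running to its ball tip at (306,232). The space in front of the lever is clear at height.

The numbers agree:
- Unwinder yaw is about -0.149, and the pin is at about (617,196).
- The pin to bar distance comes out at 45 mm, as given.
- The press point is at about (560,90,175), with the lever direction at -0.449 rad.

I'm shutting the fingers and going to about (525,103) with the finger backs facing the lever.

```bash
python3 -m inch '[{"gripper":0,"dx":0.02,"dy":-0.027,"dz":0,"wx":0,"wy":0,"wz":-5.6},{"gripper":0,"dx":0.04,"dy":-0.054,"dz":0,"wx":0,"wy":0,"wz":-11.2},{"gripper":0,"dx":0.06,"dy":-0.08,"dz":0,"wx":0,"wy":0,"wz":-16.8},{"gripper":0,"dx":0.08,"dy":-0.107,"dz":0,"wx":0,"wy":0,"wz":-22.4},{"gripper":0,"dx":0.1,"dy":-0.133,"dz":0,"wx":0,"wy":0,"wz":-28}]' 20
python3 -m inch '[{"gripper":0,"dx":0.02,"dy":-0.027,"dz":0,"wx":0,"wy":0,"wz":-5.6},{"gripper":0,"dx":0.04,"dy":-0.054,"dz":0,"wx":0,"wy":0,"wz":-11.2},{"gripper":0,"dx":0.06,"dy":-0.08,"dz":0,"wx":0,"wy":0,"wz":-16.8},{"gripper":0,"dx":0.08,"dy":-0.107,"dz":0,"wx":0,"wy":0,"wz":-22.4},{"gripper":0,"dx":0.1,"dy":-0.133,"dz":0,"wx":0,"wy":0,"wz":-28}]'
python3 -m inch '[{"gripper":0,"dx":0.02,"dy":-0.027,"dz":0,"wx":0,"wy":0,"wz":-5.6},{"gripper":0,"dx":0.04,"dy":-0.054,"dz":0,"wx":0,"wy":0,"wz":-11.2},{"gripper":0,"dx":0.06,"dy":-0.08,"dz":0,"wx":0,"wy":0,"wz":-16.8},{"gripper":0,"dx":0.08,"dy":-0.107,"dz":0,"wx":0,"wy":0,"wz":-22.4},{"gripper":0,"dx":0.1,"dy":-0.133,"dz":0,"wx":0,"wy":0,"wz":-28}]'
python3 -c "
from cell import manip;print(manip.read_state())"
```

```text
clock: 0.52
eef_pos: [321.2, 369.3, 205.2]
eef_rot: [-3.141, 0.0, 2.236]
wrist_force: [0.8, 0.2, -0.1]
finger_gap: 64.4
finger_force: 0.0
clock: 0.93
eef_pos: [421.3, 236.2, 205.3]
eef_rot: [-3.141, 0.0, 1.747]
wrist_force: [0.3, 0.3, 0.5]
finger_gap: 30.7
finger_force: 0.0
clock: 1.35
eef_pos: [521.3, 103.1, 205.2]
eef_rot: [-3.141, 0.0, 1.258]
wrist_force: [0.5, 0.6, 0.1]
finger_gap: 0.4
finger_force: 0.0
{'clock': 1.35, 'joints': array([1.26410410e-01, 2.58931389e-01, 1.57387290e+00, 1.77607645e-06,
       1.30928816e+00, 4.39507087e-01]), 'qd': array([-6.52774182e-01,  3.73404187e-01, -4.67264950e-01, -2.44804322e-04,
        8.86208085e-02,  5.13745505e-01]), 'effort': array([ 3.92201543e+00, -5.43417978e+01, -3.18273568e+01, -6.40018945e-03,
       -1.65719222e-01, -1.19124223e+00]), 'eef_pos': array([521.26964649, 103.14200812, 205.20813145]), 'eef_rot': array([-3.14113963e+00,  2.11107643e-04,  1.25769924e+00]), 'wrist_force': array([0.51770962, 0.63088367, 0.06455222]), 'moment': array([-0.08150345,  0.08830581, -0.02780691]), 'finger_force': 0.0, 'finger_gap': 0.4061824529677206}
```

```bash
python3 -m inch '[{"gripper":0,"dx":0,"dy":0,"dz":-0.018,"wx":0,"wy":0,"wz":0},{"gripper":0,"dx":0,"dy":0,"dz":-0.036,"wx":0,"wy":0,"wz":0},{"gripper":0,"dx":0,"dy":0,"dz":-0.055,"wx":0,"wy":0,"wz":0},{"gripper":0,"dx":0,"dy":0,"dz":-0.055,"wx":0,"wy":0,"wz":0},{"gripper":0,"dx":0,"dy":0,"dz":-0.055,"wx":0,"wy":0,"wz":0}]'
python3 - <<'E'
from h import *
for n,b in(("top",(200,150,400,290)),("scene",(300,190,440,290))):
    im=manip.camera(n);x0,y0,x1,y1=b
    cv2.imwrite(f"pics/a_{n}.png",cv2.convertScaleAbs(cv2.resize(im[y0:y1,x0:x1],None,fx=4,fy=4,interpolation=cv2.INTER_CUBIC),alpha=1.6))
E
```

```text
clock: 1.77
eef_pos: [520.3, 104.7, 150.1]
eef_rot: [-3.14, 0.001, 1.263]
wrist_force: [0.3, 0.0, -0.4]
finger_gap: 0.4
finger_force: 0.0
```

View pics/a_top.png

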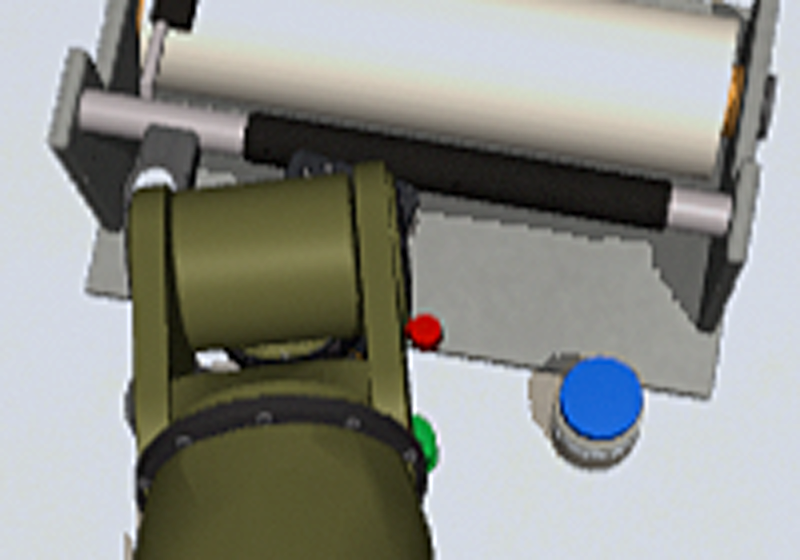

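View pics/a_scene.png

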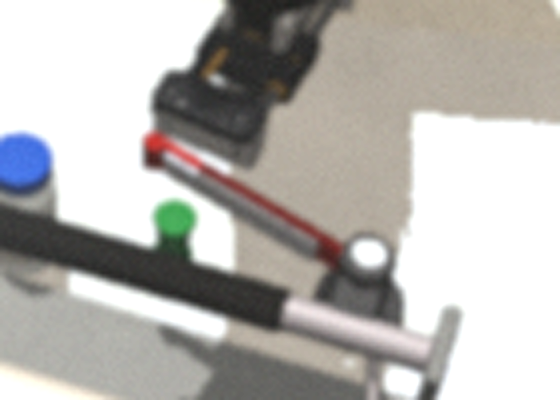

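Top view: the arm covers most of the blade, but the ball tip is still at rest at about pixel (306,232). Scene view: the gripper body is above and before the blade, the lever is untouched, and the jar and spool stand clear. I'm now pushing in.

```bash
python3 -m inch '[{"gripper":0,"dx":0.006,"dy":-0.002,"dz":0,"wx":0,"wy":0,"wz":0},{"gripper":0,"dx":0.012,"dy":-0.004,"dz":0,"wx":0,"wy":0,"wz":0},{"gripper":0,"dx":0.018,"dy":-0.006,"dz":0,"wx":0,"wy":0,"wz":0},{"gripper":0,"dx":0.024,"dy":-0.008,"dz":0,"wx":0,"wy":0,"wz":0},{"gripper":0,"dx":0.03,"dy":-0.01,"dz":0,"wx":0,"wy":0,"wz":0}]'
python3 -m inch '[{"gripper":0,"dx":0.002,"dy":-0.0006,"dz":0,"wx":0,"wy":0,"wz":0},{"gripper":0,"dx":0.004,"dy":-0.0012,"dz":0,"wx":0,"wy":0,"wz":0},{"gripper":0,"dx":0.006,"dy":-0.0018,"dz":0,"wx":0,"wy":0,"wz":0},{"gripper":0,"dx":0.008,"dy":-0.0024,"dz":0,"wx":0,"wy":0,"wz":0},{"gripper":0,"dx":0.01,"dy":-0.003,"dz":0,"wx":0,"wy":0,"wz":0}]'
```

```text
clock: 2.28
eef_pos: [551.2, 94.5, 150.5]
eef_rot: [-3.141, 0.0, 1.263]
wrist_force: [-4.6, -0.5, 1.0]
finger_gap: 0.4
finger_force: 1.7
clock: 2.7
eef_pos: [560.4, 91.7, 150.2]
eef_rot: [-3.141, 0.001, 1.263]
wrist_force: [-5.6, -1.5, -0.2]
finger_gap: 0.6
finger_force: 2.3
```

```bash
python3 -m inch '[{"gripper":0,"dx":0.003,"dy":-0.0008,"dz":0,"wx":0,"wy":0,"wz":1},{"gripper":0,"dx":0.006,"dy":-0.0016,"dz":0,"wx":0,"wy":0,"wz":2},{"gripper":0,"dx":0.009,"dy":-0.0024,"dz":0,"wx":0,"wy":0,"wz":3},{"gripper":0,"dx":0.012,"dy":-0.0032,"dz":0,"wx":0,"wy":0,"wz":4},{"gripper":0,"dx":0.015,"dy":-0.004,"dz":0,"wx":0,"wy":0,"wz":5}]'
python3 -m inch '[{"gripper":0,"dx":0.001,"dy":-0.0002,"dz":0,"wx":0,"wy":0,"wz":0.7},{"gripper":0,"dx":0.002,"dy":-0.0004,"dz":0,"wx":0,"wy":0,"wz":1.4},{"gripper":0,"dx":0.003,"dy":-0.0006,"dz":0,"wx":0,"wy":0,"wz":2.1},{"gripper":0,"dx":0.004,"dy":-0.0008,"dz":0,"wx":0,"wy":0,"wz":2.8},{"gripper":0,"dx":0.005,"dy":-0.001,"dz":0,"wx":0,"wy":0,"wz":3.5}]'
```

```text
clock: 3.12
eef_pos: [575.0, 87.4, 150.1]
eef_rot: [-3.14, 0.001, 1.351]
wrist_force: [-9.4, -4.6, -0.0]
finger_gap: 0.2
finger_force: 3.9
clock: 3.53
eef_pos: [579.9, 86.3, 150.0]
eef_rot: [-3.139, 0.001, 1.412]
wrist_force: [-8.3, -3.7, -0.4]
finger_gap: 0.2
finger_force: 3.9
```

```bash
python3 -m inch '[{"gripper":0,"dx":0.0006,"dy":-0.0001,"dz":0,"wx":0,"wy":0,"wz":0},{"gripper":0,"dx":0.0012,"dy":-0.0002,"dz":0,"wx":0,"wy":0,"wz":0},{"gripper":0,"dx":0.0018,"dy":-0.0003,"dz":0,"wx":0,"wy":0,"wz":0},{"gripper":0,"dx":0.0024,"dy":-0.0004,"dz":0,"wx":0,"wy":0,"wz":0},{"gripper":0,"dx":0.003,"dy":-0.0005,"dz":0,"wx":0,"wy":0,"wz":0}]'

```

```text
clock: 3.95
eef_pos: [582.5, 85.7, 149.9]
eef_rot: [-3.138, 0.002, 1.411]
wrist_force: [-15.1, -4.3, 4.3]
finger_gap: 0.2
finger_force: 7.4
```

```bash
python3 -m inch '[{"gripper":0,"dx":0.0003,"dy":0,"dz":0,"wx":0,"wy":0,"wz":0},{"gripper":0,"dx":0.0006,"dy":-0.0001,"dz":0,"wx":0,"wy":0,"wz":0},{"gripper":0,"dx":0.0006,"dy":-0.0001,"dz":0,"wx":0,"wy":0,"wz":0},{"gripper":0,"dx":0.0006,"dy":-0.0001,"dz":0,"wx":0,"wy":0,"wz":0},{"gripper":0,"dx":0.0006,"dy":-0.0001,"dz":0,"wx":0,"wy":0,"wz":0}]'
python3 - <<'E'
from h import *
np.set_printoptions(precision=1,suppress=True)
for n,b in(("top",(225,185,330,250)),("scene",(310,210,420,275))):
    im=manip.camera(n);P=lever(im,b);np.save(f"{n}1.npy",im)
    print(n,len(P),P.min(0),P.max(0), P[P[:,0]>=P[:,0].max()-6].mean(0), P[P[:,0]<=P[:,0].min()+6].mean(0))
x0,y0,x1,y1=300,190,440,290
a=cv2.resize(im[y0:y1,x0:x1],None,fx=4,fy=4,interpolation=cv2.INTER_CUBIC)
t=np.load("top1.npy")[150:290,200:340]
cv2.imwrite("pics/b.png",cv2.convertScaleAbs(np.vstack([a,cv2.resize(t,(560,560))[:200]*1]),alpha=1.6))
E
```

```text
clock: 4.37
eef_pos: [582.5, 85.7, 150.0]
eef_rot: [-3.137, 0.002, 1.411]
wrist_force: [-17.2, -4.9, 4.8]
finger_gap: 0.3
finger_force: 8.2
top 39 [260 203] [317 214] [314.5 210.7] [261.5 203.5]
scene 13 [328 238] [383 254] [380.8 253.1] [328.  238.5]
```

View pics/b.png

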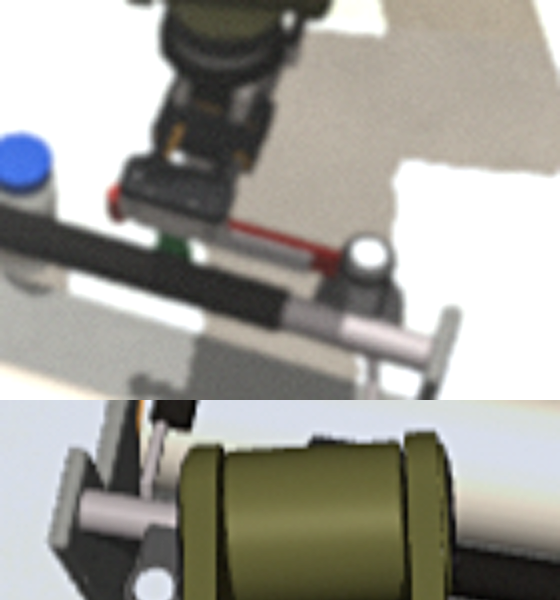

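The scene crop shows the blade parallel to the bar with a clear gap, and in the top view the ball tip is at (316,211), where the stop should put it. The force rose with no further motion, so it is at the stop. I'll hold for one more call, then release.

```bash
python3 -m inch '[{"gripper":0},{"gripper":0},{"gripper":0},{"gripper":0},{"gripper":0}]'
python3 -m inch '[{"gripper":0,"dx":-0.01,"dy":0.002,"dz":0,"wx":0,"wy":0,"wz":-2},{"gripper":0,"dx":-0.022,"dy":0.005,"dz":0,"wx":0,"wy":0,"wz":-4},{"gripper":0,"dx":-0.034,"dy":0.009,"dz":0,"wx":0,"wy":0,"wz":-6},{"gripper":0,"dx":-0.046,"dy":0.013,"dz":0,"wx":0,"wy":0,"wz":-8.5},{"gripper":0,"dx":-0.056,"dy":0.016,"dz":0,"wx":0,"wy":0,"wz":-8.5}]'
python3 -m inch '[{"gripper":0},{"gripper":0},{"gripper":0},{"gripper":0},{"gripper":0}]'
python3 - <<'E'
from h import *
im=manip.camera("top");P=lever(im,(290,190,330,250));Q=lever(np.load("top0.npy"),(290,190,330,250))
for p in(P,Q): print(len(p),p.max(0),p[p[:,0]>=304].mean(0))
E
```

```text
clock: 4.88
eef_pos: [527.9, 102.6, 150.6]
eef_rot: [3.141, -0.001, 1.26]
wrist_force: [-0.3, 0.8, 0.4]
finger_gap: 0.4
finger_force: 0.0
46 [309 236] [306.36585366 232.09756098]
97 [309 236] [306.36585366 232.09756098]validation failed for argument at $[0]...
validation failed for argument at $[0]...
```

The two hold calls were refused because their rows were incomplete, so the first hold lasted only about 0.6 s. The lever did spring right back: its tip is at the same pixels as at rest. I'll redo the first push with a proper hold before the final one.

```bash
python3 -m inch '[{"gripper":0,"dx":0.009,"dy":-0.003,"dz":0,"wx":0,"wy":0,"wz":0},{"gripper":0,"dx":0.018,"dy":-0.006,"dz":0,"wx":0,"wy":0,"wz":1},{"gripper":0,"dx":0.026,"dy":-0.008,"dz":0,"wx":0,"wy":0,"wz":2},{"gripper":0,"dx":0.034,"dy":-0.011,"dz":0,"wx":0,"wy":0,"wz":4},{"gripper":0,"dx":0.04,"dy":-0.0126,"dz":0,"wx":0,"wy":0,"wz":5.5}]'
python3 -m inch '[{"gripper":0,"dx":0.003,"dy":-0.0008,"dz":0,"wx":0,"wy":0,"wz":1},{"gripper":0,"dx":0.006,"dy":-0.0015,"dz":0,"wx":0,"wy":0,"wz":2},{"gripper":0,"dx":0.0085,"dy":-0.002,"dz":0,"wx":0,"wy":0,"wz":3},{"gripper":0,"dx":0.0105,"dy":-0.0024,"dz":0,"wx":0,"wy":0,"wz":3},{"gripper":0,"dx":0.0125,"dy":-0.0028,"dz":0,"wx":0,"wy":0,"wz":3}]'
python3 -m inch '[{"gripper":0,"dx":0.0008,"dy":-0.0001,"dz":0,"wx":0,"wy":0,"wz":0},{"gripper":0,"dx":0.0016,"dy":-0.0002,"dz":0,"wx":0,"wy":0,"wz":0},{"gripper":0,"dx":0.0024,"dy":-0.0004,"dz":0,"wx":0,"wy":0,"wz":0},{"gripper":0,"dx":0.003,"dy":-0.0005,"dz":0,"wx":0,"wy":0,"wz":0},{"gripper":0,"dx":0.0035,"dy":-0.0006,"dz":0,"wx":0,"wy":0,"wz":0}]'
```

```text
clock: 5.35
eef_pos: [569.3, 88.6, 149.9]
eef_rot: [-3.14, 0.001, 1.361]
wrist_force: [-7.9, -2.7, 2.3]
finger_gap: 0.5
finger_force: 3.1
clock: 5.77
eef_pos: [581.0, 85.7, 149.7]
eef_rot: [-3.139, 0.001, 1.412]
wrist_force: [-9.4, -4.4, 2.7]
finger_gap: 0.3
finger_force: 4.3
clock: 6.18
eef_pos: [582.8, 85.3, 149.6]
eef_rot: [-3.134, 0.002, 1.412]
wrist_force: [-25.8, -2.7, 9.6]
finger_gap: 0.4
finger_force: 12.9
```

```bash
python3 -m inch '[{"gripper":0,"dx":0,"dy":0,"dz":0,"wx":0,"wy":0,"wz":0},{"gripper":0,"dx":0,"dy":0,"dz":0,"wx":0,"wy":0,"wz":0},{"gripper":0,"dx":0,"dy":0,"dz":0,"wx":0,"wy":0,"wz":0},{"gripper":0,"dx":0,"dy":0,"dz":0,"wx":0,"wy":0,"wz":0},{"gripper":0,"dx":0,"dy":0,"dz":0,"wx":0,"wy":0,"wz":0}]'
```

```text
clock: 6.6
eef_pos: [582.7, 85.3, 149.6]
eef_rot: [-3.135, 0.002, 1.412]
wrist_force: [-24.4, -3.6, 8.8]
finger_gap: 0.6
finger_force: 11.8
```

```bash
python3 -m inch '[{"gripper":0,"dx":0,"dy":0,"dz":0,"wx":0,"wy":0,"wz":0},{"gripper":0,"dx":0,"dy":0,"dz":0,"wx":0,"wy":0,"wz":0},{"gripper":0,"dx":0,"dy":0,"dz":0,"wx":0,"wy":0,"wz":0},{"gripper":0,"dx":0,"dy":0,"dz":0,"wx":0,"wy":0,"wz":0},{"gripper":0,"dx":0,"dy":0,"dz":0,"wx":0,"wy":0,"wz":0}]'
python3 -m inch '[{"gripper":0,"dx":-0.01,"dy":0.002,"dz":0,"wx":0,"wy":0,"wz":-2},{"gripper":0,"dx":-0.022,"dy":0.005,"dz":0,"wx":0,"wy":0,"wz":-4},{"gripper":0,"dx":-0.034,"dy":0.009,"dz":0,"wx":0,"wy":0,"wz":-6},{"gripper":0,"dx":-0.046,"dy":0.013,"dz":0,"wx":0,"wy":0,"wz":-8.5},{"gripper":0,"dx":-0.056,"dy":0.016,"dz":0,"wx":0,"wy":0,"wz":-8.5}]'
python3 -m inch '[{"gripper":0,"dx":0,"dy":0,"dz":0,"wx":0,"wy":0,"wz":0},{"gripper":0,"dx":0,"dy":0,"dz":0,"wx":0,"wy":0,"wz":0},{"gripper":0,"dx":0,"dy":0,"dz":0,"wx":0,"wy":0,"wz":0},{"gripper":0,"dx":0,"dy":0,"dz":0,"wx":0,"wy":0,"wz":0},{"gripper":0,"dx":0,"dy":0,"dz":0,"wx":0,"wy":0,"wz":0}]'
python3 - <<'E'
from h import *
p=lever(manip.camera("top"),(290,190,330,250)); print(len(p),p.max(0),p[p[:,0]>=304].mean(0))
E
```

```text
clock: 7.02
eef_pos: [582.7, 85.3, 149.6]
eef_rot: [-3.135, 0.002, 1.412]
wrist_force: [-24.8, -2.5, 9.1]
finger_gap: 0.6
finger_force: 11.8
clock: 7.43
eef_pos: [528.8, 102.0, 150.2]
eef_rot: [3.142, -0.0, 1.261]
wrist_force: [0.6, -0.2, 0.1]
finger_gap: 0.5
finger_force: 0.0
clock: 7.85
eef_pos: [528.8, 101.9, 150.3]
eef_rot: [-3.141, 0.0, 1.263]
wrist_force: [0.2, -0.1, -0.1]
finger_gap: 0.5
finger_force: 0.0
46 [309 236] [306.36585366 232.09756098]
```

The lever was held for about 1.1 s and is fully back at rest. Now the final push.

```bash
python3 -m inch '[{"gripper":0,"dx":0.009,"dy":-0.003,"dz":0,"wx":0,"wy":0,"wz":0},{"gripper":0,"dx":0.018,"dy":-0.006,"dz":0,"wx":0,"wy":0,"wz":1},{"gripper":0,"dx":0.026,"dy":-0.008,"dz":0,"wx":0,"wy":0,"wz":2},{"gripper":0,"dx":0.034,"dy":-0.011,"dz":0,"wx":0,"wy":0,"wz":4},{"gripper":0,"dx":0.04,"dy":-0.0126,"dz":0,"wx":0,"wy":0,"wz":5.5}]'
python3 -m inch '[{"gripper":0,"dx":0.003,"dy":-0.0008,"dz":0,"wx":0,"wy":0,"wz":1},{"gripper":0,"dx":0.006,"dy":-0.0015,"dz":0,"wx":0,"wy":0,"wz":2},{"gripper":0,"dx":0.0085,"dy":-0.002,"dz":0,"wx":0,"wy":0,"wz":3},{"gripper":0,"dx":0.0105,"dy":-0.0024,"dz":0,"wx":0,"wy":0,"wz":3},{"gripper":0,"dx":0.0125,"dy":-0.0028,"dz":0,"wx":0,"wy":0,"wz":3}]'
python3 -m inch '[{"gripper":0,"dx":0.0008,"dy":-0.0001,"dz":0,"wx":0,"wy":0,"wz":0},{"gripper":0,"dx":0.0016,"dy":-0.0002,"dz":0,"wx":0,"wy":0,"wz":0},{"gripper":0,"dx":0.0024,"dy":-0.0004,"dz":0,"wx":0,"wy":0,"wz":0},{"gripper":0,"dx":0.003,"dy":-0.0005,"dz":0,"wx":0,"wy":0,"wz":0},{"gripper":0,"dx":0.003,"dy":-0.0005,"dz":0,"wx":0,"wy":0,"wz":0}]'
python3 -m inch '[{"gripper":0,"dx":0,"dy":0,"dz":0,"wx":0,"wy":0,"wz":0},{"gripper":0,"dx":0,"dy":0,"dz":0,"wx":0,"wy":0,"wz":0},{"gripper":0,"dx":0,"dy":0,"dz":0,"wx":0,"wy":0,"wz":0},{"gripper":0,"dx":0,"dy":0,"dz":0,"wx":0,"wy":0,"wz":0},{"gripper":0,"dx":0,"dy":0,"dz":0,"wx":0,"wy":0,"wz":0}]'
python3 - <<'E'
from h import *
im=manip.camera("top")
for a in(im,np.load("top1.npy")):
    p=lever(a,(290,190,330,250)); print(len(p),p.min(0),p.max(0),p.mean(0))
E
```

```text
clock: 8.32
eef_pos: [568.8, 88.8, 150.0]
eef_rot: [-3.14, 0.001, 1.361]
wrist_force: [-7.0, -2.4, 1.1]
finger_gap: 0.7
finger_force: 3.1
clock: 8.73
eef_pos: [580.5, 85.9, 149.8]
eef_rot: [-3.139, 0.002, 1.412]
wrist_force: [-8.9, -4.7, 2.4]
finger_gap: 0.2
finger_force: 4.1
clock: 9.15
eef_pos: [582.4, 85.5, 149.7]
eef_rot: [-3.136, 0.002, 1.412]
wrist_force: [-18.4, -3.9, 6.4]
finger_gap: 0.8
finger_force: 8.5
clock: 9.57
eef_pos: [582.5, 85.5, 149.8]
eef_rot: [-3.136, 0.002, 1.412]
wrist_force: [-17.4, -4.2, 5.3]
finger_gap: 0.2
finger_force: 8.4
30 [312 208] [317 214] [314.53333333 210.76666667]
31 [312 208] [317 214] [314.4516129  210.70967742]
```

It is at the stop with a steady push of about 18 N.

```bash
python3 -c "
from cell import manip;print(manip.sign_off())"
```

```text
the job is handed in; nothing more can be done
None
```

I handed the job in with the lever held at its stop at about 18 N, after a push held for about 1.1 s and a full spring-back; that makes three pushes, not two, because my first was held only about 0.6 s (my hold command was refused), so I repeated it.

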